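# Light up the well plate and point out the brown shell

## Task

Your colleague wants to know which snail to take next: switch on the light base by pressing down the raised, white-striped front half of its red rocker switch with the fingertips, then point straight down at the dark reddish-brown shell in the well plate, with the fingertips just above it (about a finger's breadth) and without touching it. Keep pointing still for at least two seconds and finish while still pointing, touching nothing. Pick nothing up, and do not touch or shift the plate, any of the shells, or the beaker, jar and slide box beside the base.

Things in the scene. Friction and masses are not known exactly. Their poses are not given: they have to be found in the camera images.
- light_base: The microscope's light base, fixed: a white flat box 240 (x) x 280 (y) x 44 mm high, origin at the centre of its underside on the bench, +x away from its front edge. White opal stage plate, 112 x 160 mm, centred at x +45 mm, top 47 mm above the bench. On the deck near the front edge: red rocker switch at (-75, -85) mm; black dimmer knob, 16 mm high, at (-75, +85) mm, not used.
- switch (a joint): The red rocker switch, in rad: 0 = off (its front half, towards the base's front edge, sticks up), 0.4 = fully on (front half pressed down level, back half up). It counts as on above 0.28. It stays where it is left and takes about 2.5 N on the white stripe.
- switch_press (a point): The spot to press: on top of the rocker's front half, on its white stripe, 11 mm in front of the pivot; 55 mm above the bench when off, 50 mm when on (moves with the rocker). Rocker 36 mm long (along the base's x), 24 mm wide; pivot 50 mm above the bench. A black rim around it stands 49 mm above the bench.
- well_plate: A loose clear plastic plate, 86 (x) x 128 (y) x 20 mm high, on the opal stage plate, origin at the centre of its underside. Six open round wells, 34 mm in diameter, 17 mm deep, in two rows of three, 39 mm between centres, with one snail shell in each. Must not be touched.
- shell_brown: The wanted snail shell: the only dark reddish-brown one, 26 mm across, 16 mm high, lying on the floor of one of the wells (which one varies), its top about level with the plate's top. Origin at the centre of its underside. Must not be touched.
- brown_top (a point): The top of the dark reddish-brown shell, 16 mm above its underside, z up.
- shell_cream: Another snail shell, cream-white, same size as the wanted one (26 mm across, 16 mm high), in another well; origin at the centre of its underside. Leave alone.
- shell_yellow: Another snail shell, bright yellow, same size as the wanted one (26 mm across, 16 mm high), in another well; origin at the centre of its underside. Leave alone.
- shell_grey: Another snail shell, mid-grey, same size as the wanted one (26 mm across, 16 mm high), in another well; origin at the centre of its underside. Leave alone.
- shell_olive: Another snail shell, olive green, same size as the wanted one (26 mm across, 16 mm high), in another well; origin at the centre of its underside. Leave alone.
- shell_pink: Another snail shell, pale pink, same size as the wanted one (26 mm across, 16 mm high), in another well; origin at the centre of its underside. Leave alone.
- beaker: A glass beaker, 70 mm across, 90 mm high, on the bench to the left of the light base; origin at the centre of its underside. Leave alone.
- jar: An amber glass jar with a yellow cap, 48 mm across, 70 mm high, on the bench to the right of the light base; origin at the centre of its underside. Leave alone.
- slide_box: A small blue slide box with a clear lid, 77 x 28 x 22 mm, on the bench left of the light base's front corner; origin at the centre of its underside. Leave alone.
Things that resemble listed ones, but are neither listed nor needed, are in the scene too. Leave any blue look-alike of the shell_brown alone.

How it is judged:
By the outcome, as a careful person would: the job done as asked, in the order asked, and still so for the second after the job is handed in, with the robot touching nothing.
It also fails if it takes over 42 s, if anything falls off the work surface, if the arm or the gripper's body presses on something with over 40 N, if the wrist force passes 120 N, or if a joint passes its speed limit or range.

## Robot

A 6-joint arm with a two-finger parallel gripper is mounted at the origin on the work surface. World frame = base frame: x ahead of the robot, y to its left, z up, the work surface at z = 0. Lengths are in m, angles in rad, forces in N, time in s.
With the tool pointing down it reaches from about 0.35 to 0.975 m from the base axis. Payload 4.9 kg.
Tool frame: the origin (TCP) lies between the finger pads, 19 mm behind the fingertips; this is the grasp point; z points along the fingers, y is the line along which they close (so a half turn about z gives the same grasp; the last joint's range is limited). The gripper opens to 85 mm and grips with 20 to 120 N. Pads are 22 mm wide; open, the fingers measure 114 mm over their backs; the gripper's body (76 mm by 85 mm) begins 54 mm behind the grasp point. The pads swing forward as they close: fully open they stand 13 mm farther back than shut.
Start: joints at [-1.369, 0.053, 1.613, -0, 1.476, -0.119], TCP at [0.197, -0.593, 0.25] pointing down, gripper open.
Joint ranges: [-3.01, 3.01], [-1.01, 2.22], [0.06, 2.58], [-1.02, 4.17], [0.09, 2.62], [-3.14, 3.14]. Speed limits (rad/s): [2.57, 2.57, 3.14, 3.14, 3.14, 3.14].

## Interface

Orientations are given as a unit quaternion [w, x, y, z].
In Python, from plant import manip gives the robot as it stands.
- The arm moves only by the shell command python3 -m inch 'ROWS'. ROWS is JSON, a list of rows, each a list of 3 entries, a list of its own where there are three numbers: the shift along the tool's x, y, z in m, then the turn, a rotation vector about the tool's x, y, z in rad, then the opening, from 0 (shut) to 1 (fully open). A call has 1 to 8 rows; each row shifts and turns the commanded pose from where the row before left it, along the tool's axes as they then stand; what a row does not reach is not made up. A row lasts 1/10 s, in which the tool goes at most 50 mm and 8.59 degrees, less where a joint would pass 70% of its speed; a pose out of reach is approached as far as the arm can. A call with a gripper value outside its range is refused whole. The fingers move at their own pace and stop on an object; the grip force is fixed at half the most. Time passes only in rows, so rows that do not move let the fingers close. It gives the time, the measured TCP pose, the force, the opening and the grip force at its end, in the units of the state.
- manip.state(): the state, without advancing time (a new reading comes with each control period).
- manip.grab_frame(name): name is "side" or "top" or "wrist"; returns (picture, depth): 420x560x3 uint8, red, green, blue; 420x560 float32, m along the optical axis (not along the pixel's ray), 0 where there is no reading.
- manip.camera_params(name): a dict with "camera_matrix" (3x3 intrinsics, pixels), "rvec" (rotation vector, rad) and "tvec" (3), from world to camera coordinates, as OpenCV has them. Camera axes: x right, y down, z forward; pixel columns grow to the right and rows downward; lengths in m; the calibration is good to about 2 mm. A picture is of the moment at which its call begins: read the wrist's pose just before it. camera_params takes no time and is no camera call; for the wrist camera it gives the pose at the moment of the call.
- manip.job_done(): hands the job in; it is judged then, once.
Trained networks look in the newest picture that a camera, given by its name, has taken for a name from the list of things; names that differ only in an ending like _2 or _b are one class to them, and where a whole thing is asked for, a point or a joint stands for the part that bears it (a point fixed in the world has none). Each returns a list of dicts, best first, with "score" (0 to 1); they miss things now and then, are a little off and sometimes report something else, mostly with a low value. They report only what shows in the picture. A call takes as long as a camera call. They do not tell look-alikes from the thing itself.
- manip.look_for(camera, label): "point" ([x, y, z] in m, in world coordinates, good to about 4 mm: the middle of the surface that is visible of it).
The state is a dict: "time": time; "joint_pos": joint angles; "joint_vel": joint speeds; "joint_efforts": joint torques, N m; "tool_pos": TCP position; "tool_rot": TCP orientation; "contact_force": force on the tool from outside, world axes, zero at the start; "ft_torque": the same for the moment, N m; "gripper_width": opening from 0.0 (shut) to 1.0 (fully open); "grasp_force": force on a finger pad.
Only numpy, scipy, OpenCV 4.12 (cv2) and the standard library are available. Lean on these libraries where they do the work, as an engineer would, in place of code of your own. Each camera call takes 0.05 s, during which the arm holds its last target. There are 200 camera calls.

## Working session

There is one attempt and no reset: what is moved stays moved. The work goes in short steps, Python scripts to look and compute and a shell command to move; the robot and the scene stay as the last step left them, time stands still between calls to the robot, and variables do not carry over. Pictures are saved under pics/ and viewed, at most 10 in all, crops included, and the job is handed in when it is done.

```bash
mkdir -p pics
cat > h.py <<'E'
import numpy as np, cv2
from plant import manip
def cam(n):
    p=manip.camera_params(n); R=cv2.Rodrigues(np.array(p["rvec"],float))[0]
    return np.array(p["camera_matrix"]),R,np.array(p["tvec"],float).ravel()
def world(c,u,v,d):
    K,R,t=c; return R.T@(np.linalg.inv(K)@[u*d,v*d,d]-t)
def pix(c,P):
    K,R,t=c; q=K@(R@np.array(P)+t); return (q[:2]/q[2]).round().astype(int)
def rays(c,u,v,z):  # pixel onto height z
    K,R,t=c; r=R.T@np.linalg.inv(K)@[u,v,1]; o=-R.T@t
    return o+r*(z-o[2])/r[2]
E
python3 - <<'E'
from h import *
s=manip.state(); print(s)
im,d=manip.grab_frame("top"); cv2.imwrite("pics/top.png",im[:,:,::-1]); np.savez("top.npz",im=im,d=d)
c=cam("top")
for l in ["light_base","switch_press","switch","well_plate","shell_brown","beaker","jar","slide_box"]:
    for r in manip.look_for("top",l)[:3]: print(l,np.round(r["point"],3),round(r["score"],2),pix(c,r["point"]))
E
```

```text
{'time': 0.0, 'joint_pos': array([-1.36900879e+00,  5.33551441e-02,  1.61431870e+00, -6.74480659e-06,
        1.47601970e+00, -1.18976676e-01]), 'joint_vel': array([-0.0005464 , -0.00040177, -0.00060249, -0.0015897 , -0.00029901,
        0.00114288]), 'joint_efforts': array([ 2.27360106e-03, -3.93670034e+01, -3.70181751e+01,  8.58321209e-05,
        7.15511647e-03, -7.47270576e-06]), 'tool_pos': array([ 0.19694881, -0.5925252 ,  0.2487493 ]), 'tool_rot': array([-1.04940220e-03,  9.87165738e-01,  1.59695653e-01, -4.68356112e-05]), 'contact_force': array([-0.04120377,  0.47010376, -0.91271394]), 'ft_torque': array([-0.05261306, -0.03287831,  0.01496415]), 'grasp_force': 0.0, 'gripper_width': 0.9962813270759066}
light_base [0.536 0.05  0.043] 0.93 [275 247]
switch_press [ 0.466 -0.02   0.048] 0.57 [315 290]
switch_press [0.601 0.033 0.066] 0.27 [286 207]
switch [ 0.474 -0.021  0.047] 0.81 [316 286]
well_plate [0.6   0.034 0.066] 0.6 [285 208]
shell_brown [ 0.576 -0.006  0.07 ] 0.6 [309 222]
shell_brown [ 0.642 -0.179  0.016] 0.59 [404 193]
shell_brown [ 0.743 -0.013  0.01 ] 0.5 [312 139]
beaker [0.653 0.266 0.053] 0.93 [152 176]
jar [ 0.507 -0.138  0.069] 0.96 [389 267]
```

View pics/top.png

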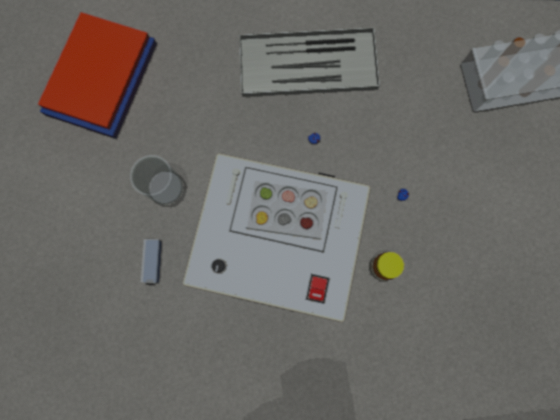

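The top view shows the base in the middle, with the red switch at (317,289) and the plate at (286,208). There are three brown-shell candidates. The dark red one at (307,223) is in a well and fits the description. The ones at (314,138) and (403,195) are blue look-alikes on the bench. I'll confirm this in an enlarged crop and measure.

Run:
```python
from h import *
f=np.load("top.npz"); im,d=f["im"],f["d"]; c=cam("top")
cr=cv2.resize(im[170:320,220:370],None,fx=4,fy=4,interpolation=cv2.INTER_CUBIC); cv2.imwrite("pics/crop.png",cr[:,:,::-1])
a=rays(c,185,286,.044);b=rays(c,343,319,.044);e=rays(c,369,186,.044);g=rays(c,219,155,.044)
print(a,b,e,g); print("yaw",np.arctan2(*(a-b)[:2])*-1, np.arctan2(*(g-e)[:2])*-1,np.arctan2(*(g-a)[1::-1]),np.arctan2(*(e-b)[1::-1]))
ctr=(a+b+e+g)/4; print("ctr",ctr)
def blob(m,x0,y0,x1,y1,z):
    w=np.zeros_like(m);w[y0:y1,x0:x1]=m[y0:y1,x0:x1]; v,u=np.nonzero(w); print(len(u),u.mean(),v.mean(),rays(c,u.mean(),v.mean(),z))
I=im.astype(int); red=(I[...,0]>1.8*I[...,1])&(I[...,0]>1.5*I[...,2])
blob(red,295,265,340,310,.052)
dark=red
blob(dark,295,208,325,235,.064)
```

```text
[0.46667826 0.19809436 0.044     ] [ 0.42060413 -0.06652208  0.044     ] [ 0.64697432 -0.11061062  0.044     ] [0.69653377 0.15355767 0.044     ]
yaw -0.17238843225460052 -0.1854499525939792 -0.19138794661093864 -0.1923549706307091
ctr [0.55769762 0.04362983 0.044     ]
306 317.6830065359477 288.01960784313724 [ 0.46962136 -0.02361091  0.052     ]
74 306.22972972972974 222.72972972972974 [ 0.57629425 -0.00217044  0.064     ]
```

View pics/crop.png

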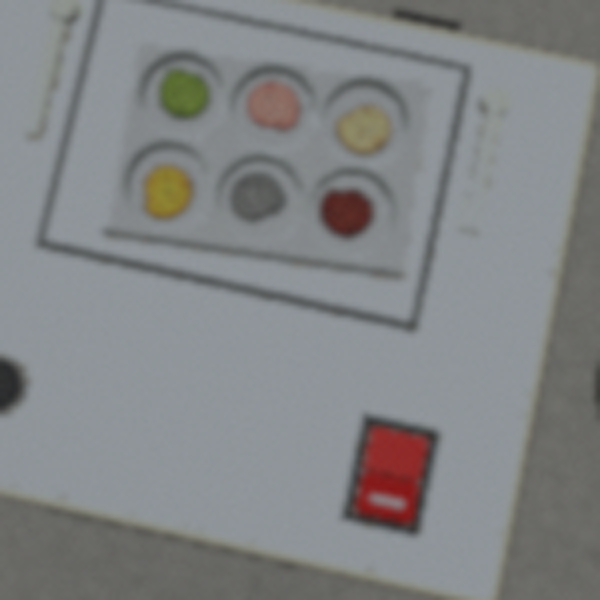

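The crop confirms it: the dark red-brown shell is at crop (347,212), the front-right well of the six. The red switch has its white stripe at crop (387,500). Base yaw is about -0.187, so the press point is about (0.458, -0.023). I'll move above it with the fingers shut.

```bash
python3 -m inch '[[[0.0305,-0.0327,0],[0,0,0],0],[[0.0305,-0.0327,0],[0,0,0],0],[[0.0305,-0.0327,0],[0,0,0],0],[[0.0305,-0.0327,0],[0,0,0],0],[[0.0305,-0.0327,0],[0,0,0],0],[[0.0305,-0.0327,0],[0,0,0],0],[[0.0305,-0.0327,0],[0,0,0],0]]'
python3 -m inch '[[[0.0305,-0.0327,0],[0,0,0],0],[[0.0305,-0.0327,0],[0,0,0],0],[[0.0305,-0.0327,0],[0,0,0],0],[[0.0305,-0.0327,0],[0,0,0],0],[[0.0305,-0.0327,0],[0,0,0],0],[[0.0305,-0.0327,0],[0,0,0],0],[[0.0305,-0.0327,0],[0,0,0],0]]'
python3 -m inch '[[[0,0,0],[0,0,0.127],0],[[0,0,0],[0,0,0.127],0],[[0,0,0],[0,0,0.127],0],[[0,0,0],[0,0,0.127],0],[[0,0,0],[0,0,0],0],[[0,0,0],[0,0,0],0]]'
cat > look.py <<'E'
import sys
from h import *
from scipy.spatial.transform import Rotation as Ro
n=sys.argv[1]; s=manip.state(); c=cam("wrist")
im,d=manip.grab_frame("wrist"); cv2.imwrite(f"pics/{n}.png",im[:,:,::-1]); np.savez(n+".npz",im=im,d=d)
R=Ro.from_quat(np.roll(s["tool_rot"],-1)).as_matrix(); print(s["time"],s["tool_pos"],R.round(3).tolist(),s["contact_force"].round(2),s["gripper_width"])
for l in ["switch_press","switch","brown_top","shell_brown"]:
    for r in manip.look_for("wrist",l)[:3]: print(l,np.round(r["point"],4),round(r["score"],2),pix(c,r["point"]),"tool",(R.T@(np.array(r["point"])-s["tool_pos"])).round(4))
E
python3 look.py w1
```

```text
time: 1.15
tool_pos: [0.3279, -0.3069, 0.2502]
tool_rot: [0.0, 0.987, 0.159, 0.0]
contact_force: [0.9, 1.2, -0.4]
gripper_width: -0.004
grasp_force: 0.0
time: 1.85
tool_pos: [0.4584, -0.0221, 0.2504]
tool_rot: [0.0, 0.987, 0.16, 0.001]
contact_force: [-0.2, 0.0, -0.1]
gripper_width: -0.004
grasp_force: 0.0
time: 2.45
tool_pos: [0.4579, -0.024, 0.2501]
tool_rot: [0.0, 0.996, -0.092, 0.0]
contact_force: [-0.2, 0.0, -0.3]
gripper_width: -0.002
grasp_force: 0.0
2.45 [ 0.45793006 -0.02403054  0.25012592] [[0.983, -0.184, 0.0], [-0.184, -0.983, -0.0], [0.0, 0.0, -1.0]] [-0.22  0.04 -0.34] -0.0019601259159582945
switch_press [ 0.4705 -0.0237  0.0465] 0.87 [279 175] tool [ 0.0122 -0.0026  0.2036]
switch_press [0.625  0.0636 0.0583] 0.52 [150  28] tool [ 0.1481 -0.1168  0.1919]
switch [ 0.469  -0.0251  0.0511] 0.88 [280 177] tool [ 0.011 -0.001  0.199]
brown_top [0.6006 0.0339 0.067 ] 0.73 [187  49] tool [ 0.1296 -0.0831  0.1832]
brown_top [5.75e-01 1.00e-04 6.39e-02] 0.65 [232  73] tool [ 0.1106 -0.0452  0.1863]
brown_top [ 0.6132 -0.0084  0.0624] 0.45 [231  25] tool [ 0.1497 -0.0439  0.1878]
shell_brown [ 0.5741 -0.0039  0.0612] 0.82 [237  73] tool [ 0.1105 -0.0411  0.189 ]
shell_brown [0.6003 0.0357 0.0688] 0.39 [185  50] tool [ 0.1289 -0.0849  0.1814]
```

View pics/w1.png

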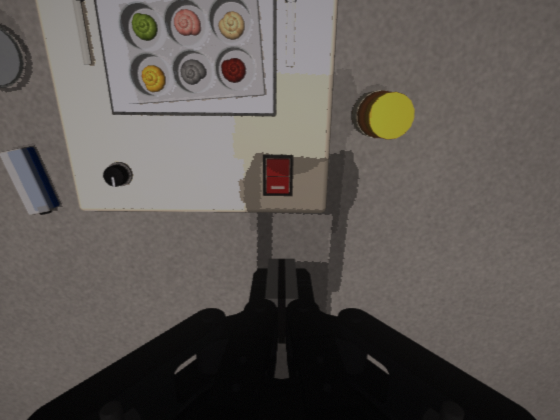

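The wrist view shows the stripe at (278,188), the brown shell at (234,70), and the shut fingertips at about (282,262). I'll measure both targets.

Run:
```python
from h import *
f=np.load("w1.npz"); I=f["im"].astype(int); d=f["d"]; c=cam("wrist")
red=(I[...,0]>1.8*I[...,1])&(I[...,0]>1.5*I[...,2])
T=np.array([.45793,-.02403,.25013]);R=np.array([[.983,-.184,0],[-.184,-.983,0],[0,0,-1]])
def rep(n,u,v,z): P=rays(c,u,v,z); print(n,u,v,P.round(4),"tool",(R.T@(P-T)).round(4))
rep("stripe",278,188,.055)
for n,(x0,y0,x1,y1),z in [("rocker",(258,150,298,200),.052),("shell",(218,54,250,88),.062)]:
    m=np.zeros_like(red);m[y0:y1,x0:x1]=red[y0:y1,x0:x1];v,u=np.nonzero(m)
    rep(n,(u.min()+u.max())/2,(v.min()+v.max())/2,z); print(u.min(),u.max(),v.min(),v.max())
    print([world(c,a,b,d[b,a]).round(4).tolist() for a,b in zip(u[::60],v[::60])][:8]) 
print(d[262,276:290].round(3), [d[y,270] for y in (258,262,266,270)])
K,_,_=c; print(K)
```

```text
stripe 278 188 [ 0.4583 -0.0207  0.055 ] tool [-0.0002 -0.0033  0.1951]
rocker 277.5 176.0 [ 0.4704 -0.0225  0.052 ] tool [ 0.012  -0.0038  0.1981]
266 289 159 193
[[0.4895, -0.0149, 0.0481], [0.4846, -0.031, 0.05], [0.4826, -0.0232, 0.0482], [0.4805, -0.0163, 0.0478], [0.4755, -0.0326, 0.0489], [0.4738, -0.0258, 0.0501], [0.4714, -0.0189, 0.0485], [0.4697, -0.0132, 0.0508]]
shell 233.0 70.0 [ 0.5775 -0.0016  0.062 ] tool [ 0.1134 -0.044   0.1881]
222 244 59 81
[[0.5869, -0.0018, 0.0609], [0.584, 0.0015, 0.0621], [0.5825, 0.0059, 0.0601], [0.5778, -0.0076, 0.0641], [0.5772, 0.0013, 0.0619], [0.5755, 0.0057, 0.0609], [0.5723, 0.0026, 0.0608]]
[0.152 0.151 0.151 0.153 0.151 0.15  0.151 0.152 0.151 0.151 0.152 0.15
 0.152 0.152] [np.float32(0.41770455), np.float32(0.15065388), np.float32(0.1479843), np.float32(0.14461425)]
[[310.42282381   0.         281.19695727]
 [  0.         310.42282381 210.44957493]
 [  0.           0.           1.        ]]
```

```bash
python3 -m inch '[[[-0.003,-0.003,0.03],[0,0,0],0],[[0,0,0.04],[0,0,0],0],[[0,0,0.04],[0,0,0],0],[[0,0,0.03],[0,0,0],0],[[0,0,0.015],[0,0,0],0],[[0,0,0],[0,0,0],0],[[0,0,0],[0,0,0],0]]'
python3 -m inch '[[[0,0,0.006],[0,0,0],0],[[0,0,0.003],[0,0,0],0],[[0,0,0],[0,0,0],0],[[0,0,0],[0,0,0],0]]'
```

```text
time: 3.4
tool_pos: [0.4558, -0.0206, 0.0955]
tool_rot: [0.0, 0.996, -0.093, 0.0]
contact_force: [-0.0, 0.5, 0.9]
gripper_width: -0.002
grasp_force: 0.0
time: 3.8
tool_pos: [0.4558, -0.0206, 0.0864]
tool_rot: [0.0, 0.996, -0.093, 0.0]
contact_force: [-0.4, 0.2, 0.8]
gripper_width: 0.002
grasp_force: 0.0
```

```bash
python3 -m inch '[[[0,0,0.004],[0,0,0],0],[[0,0,0.003],[0,0,0],0],[[0,0,0.003],[0,0,0],0],[[0,0,0],[0,0,0],0]]'
python3 -m inch '[[[0,0,0.002],[0,0,0],0],[[0,0,0.002],[0,0,0],0],[[0,0,0],[0,0,0],0]]'
```

```text
time: 4.2
tool_pos: [0.4553, -0.0205, 0.0755]
tool_rot: [-0.0, 0.996, -0.093, -0.0]
contact_force: [-0.4, 0.1, -0.6]
gripper_width: -0.001
grasp_force: 0.0
time: 4.5
tool_pos: [0.4553, -0.0204, 0.0717]
tool_rot: [-0.0, 0.996, -0.093, -0.0]
contact_force: [-0.5, 0.4, 1.2]
gripper_width: 0.004
grasp_force: 0.3
```

```bash
python3 -m inch '[[[0,0,0.001],[0,0,0],0],[[0,0,0.001],[0,0,0],0],[[0,0,0],[0,0,0],0]]'
python3 -m inch '[[[0,0,0.001],[0,0,0],0],[[0,0,0],[0,0,0],0]]'
```

```text
time: 4.8
tool_pos: [0.4555, -0.0205, 0.0699]
tool_rot: [-0.0, 0.996, -0.093, 0.0]
contact_force: [-0.3, -0.4, 0.4]
gripper_width: 0.0
grasp_force: 0.4
time: 5.0
tool_pos: [0.4556, -0.0205, 0.0689]
tool_rot: [0.0, 0.996, -0.093, 0.0]
contact_force: [-0.6, 0.2, 0.8]
gripper_width: -0.008
grasp_force: 0.4
```

```bash
python3 -m inch '[[[0,0,0.001],[0,0,0],0],[[0,0,0],[0,0,0],0],[[0,0,0],[0,0,0],0]]'; python3 look.py w2
```

```text
time: 5.3
tool_pos: [0.4557, -0.0205, 0.0687]
tool_rot: [0.0, 0.996, -0.093, -0.0]
contact_force: [-2.9, 0.2, 6.8]
gripper_width: 0.001
grasp_force: 3.0
5.3 [ 0.45567383 -0.02053363  0.06865663] [[0.983, -0.186, -0.0], [-0.186, -0.983, 0.0], [-0.0, 0.0, -1.0]] [-2.93  0.2   6.8 ] 0.0014397761235894896
switch_press [ 0.4732 -0.0285  0.0509] 0.6 [290 243] tool [0.0187 0.0046 0.0178]
switch [ 0.5718 -0.0017  0.0619] 0.58 [172  28] tool [ 0.1106 -0.0401  0.0067]
brown_top [ 0.5771 -0.0008  0.0641] 0.92 [164  10] tool [ 0.1156 -0.042   0.0045]
shell_brown [ 0.5761 -0.0019  0.0601] 0.62 [171  16] tool [ 0.1149 -0.0407  0.0085]
```

View pics/w2.png

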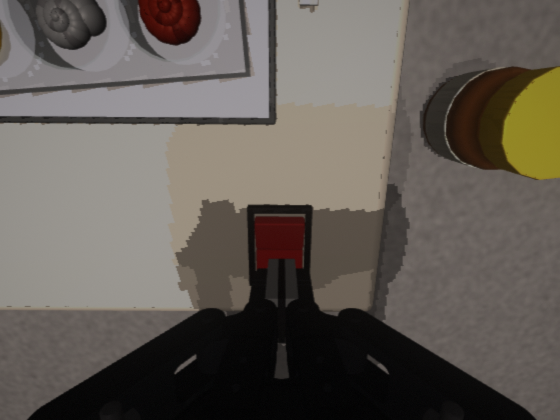

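Contact is 6.8 N against the end stop and the picture has brightened, so the rocker is down. I'll lift and check.

```bash
python3 -m inch '[[[0,0,-0.01],[0,0,0],0],[[0,0,-0.03],[0,0,0],0],[[0,0,-0.045],[0,0,0],0],[[0,0,-0.04],[0,0,0],0],[[0,0,0],[0,0,0],0],[[0,0,0],[0,0,0],0],[[0,0,0],[0,0,0],0]]'; python3 look.py w3
python3 - <<'E'
from h import *
f=np.load("w3.npz"); I=f["im"].astype(int); c=cam("wrist")
red=(I[...,0]>1.8*I[...,1])&(I[...,0]>1.5*I[...,2])&(I[...,0]<250)
n,l,st,ce=cv2.connectedComponentsWithStats(red.astype(np.uint8))
for i in range(1,n):
    if st[i,4]>150: x,y,w,h,a=st[i]; print(st[i],rays(c,x+w/2-.5,y+h/2-.5,.062).round(4))
E
```

```text
time: 6.25
tool_pos: [0.4549, -0.0204, 0.1918]
tool_rot: [-0.0, 0.996, -0.093, -0.001]
contact_force: [-0.5, 0.2, -0.2]
gripper_width: 0.0
grasp_force: 0.0
6.25 [ 0.45486552 -0.02038367  0.19182664] [[0.983, -0.186, -0.002], [-0.186, -0.983, 0.0], [-0.002, -0.0, -1.0]] [-0.54  0.25 -0.18] 2.8941771282337405e-05
switch_press [ 0.4696 -0.0255  0.0477] 0.9 [284 185] tool [0.0157 0.0023 0.1441]
switch [ 0.4711 -0.0256  0.0515] 0.56 [284 185] tool [0.0172 0.0021 0.1403]
brown_top [ 0.5763 -0.0026  0.0659] 0.68 [226  57] tool [ 0.1162 -0.0401  0.1257]
shell_brown [ 0.575  -0.0033  0.0592] 0.59 [229  60] tool [ 0.1151 -0.0391  0.1324]
[211  42  29  29 671] [ 0.5775 -0.0015  0.062 ]
[ 267  166   28   40 1030] [ 0.4737 -0.0233  0.062 ]
```

View pics/w3.png

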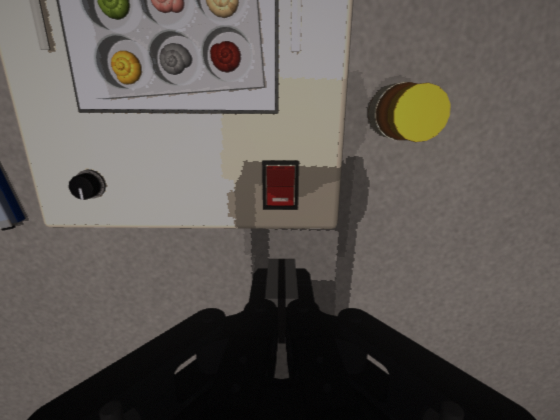

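The picture shows the rocker at (280,185) with its shading reversed and the brown shell at (225,56). I'll check the rocker tilt from depth while moving on to the shell at (0.577, -0.0015): shift tool x +0.1165, y -0.0415.

```bash
python3 - <<'E'
from h import *
c=cam("wrist")
f=np.load("w3.npz"); d=f["d"]
Z=lambda ys:np.mean([world(c,u,v,d[v,u])[2] for v in ys for u in range(272,290)])
print("back",Z(range(168,174)),"midback",Z(range(175,182)),"front",Z(range(192,203)))
E
python3 -m inch '[[[0.025,-0.009,0],[0,0,0],0],[[0.035,-0.0125,0],[0,0,0],0],[[0.0315,-0.011,0],[0,0,0],0],[[0.025,-0.009,0],[0,0,0],0],[[0,0,0],[0,0,0],0],[[0,0,0],[0,0,0],0]]'; python3 look.py w4;  python3 - <<'E'
from h import *
f=np.load("w4.npz"); d=f["d"]; c=cam("wrist")
E
```

```text
back 0.05518493674433152 midback 0.054652598705276854 front 0.05057109475152846
time: 7.1
tool_pos: [0.5773, -0.0013, 0.192]
tool_rot: [0.0, 0.996, -0.093, -0.001]
contact_force: [-0.3, 0.6, -0.2]
gripper_width: 0.004
grasp_force: 0.0
7.1 [ 0.57734201 -0.00133989  0.19196398] [[0.983, -0.186, -0.002], [-0.186, -0.983, 0.0], [-0.002, 0.0, -1.0]] [-0.26  0.59 -0.21] 0.004421651733907008
switch_press [0.585  0.0621 0.0467] 0.67 [211 206] tool [-0.0039 -0.0638  0.1453]
switch_press [ 0.4707 -0.0287  0.0504] 0.56 [328 298] tool [-0.0994  0.0467  0.1418]
switch [ 0.4737 -0.0267  0.0514] 0.76 [326 296] tool [-0.0968  0.0441  0.1408]
brown_top [ 0.7388 -0.0102  0.0109] 0.84 [256   8] tool [ 0.1607 -0.0213  0.1807]
brown_top [ 0.6433 -0.1698  0.0142] 0.73 [451  89] tool [0.0965 0.1532 0.1776]
brown_top [ 0.5774 -0.0008  0.0665] 0.68 [281 209] tool [ 0.0002 -0.0006  0.1255]
shell_brown [ 0.6433 -0.1742  0.0149] 0.96 [456  88] tool [0.0973 0.1575 0.1769]
shell_brown [ 0.5812 -0.0016  0.0605] 0.92 [281 202] tool [ 0.0041 -0.0005  0.1315]
shell_brown [ 0.7407 -0.0113  0.0117] 0.57 [257   5] tool [ 0.1628 -0.0206  0.1799]
```

View pics/w4.png

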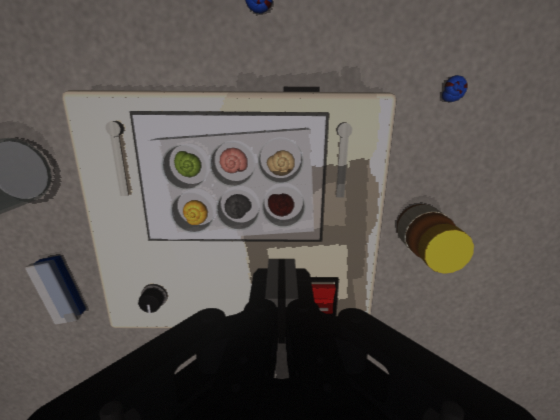

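The front half is level (0.0506 m) and the back is up, so the switch is on. The brown shell at (281,205) lies directly below the TCP. I'll lower until the tips are about 15 mm above its top, then hold.

```bash
python3 -m inch '[[[0,0,0.02],[0,0,0],0],[[0,0,0.03],[0,0,0],0],[[0,0,0.025],[0,0,0],0],[[0,0,0.012],[0,0,0],0],[[0,0,0.005],[0,0,0],0],[[0,0,0],[0,0,0],0],[[0,0,0],[0,0,0],0],[[0,0,0],[0,0,0],0]]'; python3 look.py w5
```

```text
time: 8.15
tool_pos: [0.5788, -0.0015, 0.1027]
tool_rot: [0.0, 0.996, -0.093, 0.001]
contact_force: [-0.0, 0.3, 1.4]
gripper_width: 0.002
grasp_force: 0.0
8.15 [ 0.57882863 -0.00153749  0.10274362] [[0.983, -0.186, 0.003], [-0.186, -0.983, -0.0], [0.003, -0.0, -1.0]] [-0.04  0.31  1.38] 0.0024325340687994324
switch [0.6239 0.0633 0.0611] 0.21 [152 203] tool [ 0.0321 -0.0721  0.0418]
brown_top [0.5814 0.004  0.0632] 0.91 [271 254] tool [ 0.0014 -0.0059  0.0395]
brown_top [ 0.6441 -0.1713  0.0148] 0.63 [526  85] tool [0.0955 0.1547 0.0882]
shell_brown [ 0.6403 -0.1707  0.0178] 0.93 [528  91] tool [0.0916 0.1548 0.0852]
shell_brown [ 5.841e-01 -3.000e-04  5.860e-02] 0.78 [278 245] tool [ 0.0048 -0.0022  0.0442]
```

View pics/w5.png

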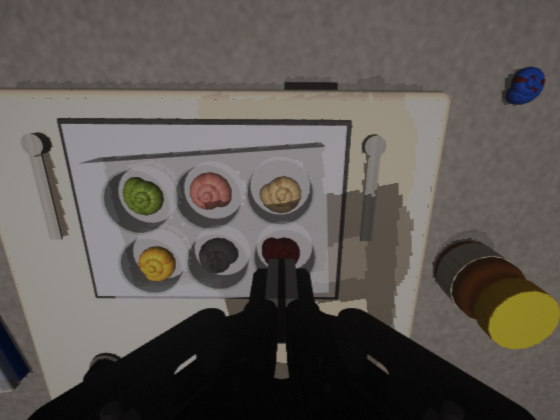

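The fingertips at (282,262) are over the brown shell at (281,250), with clear space below. I'll make a small correction and then hold for 3 s.

```bash
Z='unused'; python3 -m inch '[[[-0.001,0,0.002],[0,0,0],0],[[0,0,0],[0,0,0],0],[[0,0,0],[0,0,0],0],[[0,0,0],[0,0,0],0],[[0,0,0],[0,0,0],0],[[0,0,0],[0,0,0],0],[[0,0,0],[0,0,0],0],[[0,0,0],[0,0,0],0]]'
python3 -m inch '[[[0,0,0],[0,0,0],0],[[0,0,0],[0,0,0],0],[[0,0,0],[0,0,0],0],[[0,0,0],[0,0,0],0],[[0,0,0],[0,0,0],0],[[0,0,0],[0,0,0],0],[[0,0,0],[0,0,0],0],[[0,0,0],[0,0,0],0]]'
python3 -m inch '[[[0,0,0],[0,0,0],0],[[0,0,0],[0,0,0],0],[[0,0,0],[0,0,0],0],[[0,0,0],[0,0,0],0],[[0,0,0],[0,0,0],0],[[0,0,0],[0,0,0],0],[[0,0,0],[0,0,0],0],[[0,0,0],[0,0,0],0]]'
python3 -m inch '[[[0,0,0],[0,0,0],0],[[0,0,0],[0,0,0],0],[[0,0,0],[0,0,0],0],[[0,0,0],[0,0,0],0],[[0,0,0],[0,0,0],0],[[0,0,0],[0,0,0],0],[[0,0,0],[0,0,0],0],[[0,0,0],[0,0,0],0]]'
```

```text
time: 9.2
tool_pos: [0.5768, -0.0012, 0.099]
tool_rot: [-0.0, 0.996, -0.093, -0.0]
contact_force: [0.6, 0.6, 0.9]
gripper_width: 0.001
grasp_force: 0.0
time: 10.0
tool_pos: [0.5768, -0.0012, 0.099]
tool_rot: [-0.0, 0.996, -0.093, 0.0]
contact_force: [0.0, 1.1, 0.5]
gripper_width: -0.001
grasp_force: 0.0
time: 10.8
tool_pos: [0.5768, -0.0012, 0.099]
tool_rot: [-0.0, 0.996, -0.093, 0.0]
contact_force: [0.9, -0.2, 0.7]
gripper_width: 0.001
grasp_force: 0.0
time: 11.6
tool_pos: [0.5767, -0.0012, 0.099]
tool_rot: [-0.0, 0.996, -0.093, -0.0]
contact_force: [-0.3, 0.6, -0.2]
gripper_width: 0.0
grasp_force: 0.0
```

Steady at tip z 0.080, about 14 mm above the shell top, for over 2.4 s.

```bash
python3 -c "
from plant import manip; print(manip.job_done())"
```

```text
the job is handed in; nothing more can be done
None
```

The light base is switched on, and the arm is pointing straight down at the dark reddish-brown shell (the well nearest the switch), fingertips about 14 mm above it; it held still for over two seconds, touched nothing but the switch as far as the force readings and pictures show, and the job is handed in.

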